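# Close a refilled nut tin with its clear inner lid and lift off the outer lid

### The arm

A 6-joint arm with a two-finger parallel gripper is mounted at the origin on the work surface. World frame = base frame: x ahead of the robot, y to its left, z up, the work surface at z = 0. Lengths are in m, angles in rad, forces in N, time in s.
With the tool pointing down it reaches from about 0.325 to 1 m from the base axis. Payload 5.1 kg.
Tool frame: the origin (TCP) lies at the very end of the fingers, on their centre line; the grasp point (between the pads) lies 19 mm behind it; z points along the fingers, y is the line along which they close (so a half turn about z gives the same grasp; the last joint's range is limited). The gripper opens to 85 mm and grips with 20 to 120 N. Pads are 22 mm wide; open, the fingers measure 114 mm over their backs; the gripper's body (76 mm by 85 mm) begins 54 mm behind the grasp point. The pads swing forward as they close: fully open they stand 13 mm farther back than shut.
Start: joints at [-1.203, 0.124, 1.65, -0, 1.367, -0.083], TCP at [0.283, -0.585, 0.231] pointing down, gripper open.
Joint ranges: [-2.61, 2.61], [-1.02, 2.33], [0.03, 2.71], [-1.35, 4.49], [0.32, 2.68], [-2.91, 2.91]. Speed limits (rad/s): [2.57, 2.57, 3.14, 3.14, 3.14, 3.14].

### API

Orientations are given as a unit quaternion [x, y, z, w].
In Python, from rig import r, vision, find_in, spot_point gives the robot as it stands.
- The arm moves only by the tool step_arm, never from a script. Its argument "series" is a list of rows, each an object with "travel": the shift along the tool's x, y, z scaled (see below), a list of three; "angular": the turn, a rotation vector about the tool's x, y, z scaled (see below), a list of three; "hand": the opening, from -1 (shut) to 1 (fully open). In form: [{"travel": [tx, ty, tz], "angular": [wx, wy, wz], "hand": hand}, ...]. A call has 1 to 12 rows; each row shifts and turns the commanded pose from where the row before left it, along the tool's axes as they then stand; what a row does not reach is not made up. The controller multiplies each number of a shift by 2.5 cm and each number of a turn by 90 degrees. A row lasts 1/8 s, in which the tool goes at most 62.5 mm and 10.7 degrees, less where a joint would pass 70% of its speed; a pose out of reach is approached as far as the arm can. A call with a number of a shift or a turn outside -1 to 1 is refused whole. A call with a gripper value outside its range is refused whole. The fingers move at their own pace and stop on an object; "force" is the grip in N (left out, the last holds). Time passes only in rows, so rows that do not move let the fingers close. It gives the time, the measured TCP pose, the force, the opening and the grip force at its end, in the units of the state.
- r.observe(): the state, without advancing time (a new reading comes with each control period).
- vision.snapshot(name): name is "scene" or "side" or "wrist"; returns the picture (400x640x3 uint8, blue, green, red); there is no depth.
- vision.get_calibration(name): a dict with "fx", "fy", "cx", "cy" (pixels), "distortion" ([k1, k2, p1, p2, k3] as OpenCV has them; the pictures are not rectified), "rvec" (rotation vector, rad) and "tvec" (3), from world to camera coordinates, as OpenCV has them. Camera axes: x right, y down, z forward; pixel columns grow to the right and rows downward; lengths in m; the calibration is good to about 2 mm. A picture is of the moment at which its call begins: read the wrist's pose just before it. get_calibration takes no time and is no camera call; for the wrist camera it gives the pose at the moment of the call.
- r.close_job(): hands the job in; it is judged then, once.
Trained networks look in the newest picture that a camera, given by its name, has taken for a name from the list of things; names that differ only in an ending like _2 or _b are one class to them, and where a whole thing is asked for, a point or a joint stands for the part that bears it (a point fixed in the world has none). Each returns a list of dicts, best first, with "conf" (0 to 1); they miss things now and then, are a little off and sometimes report something else, mostly with a low value. They report only what shows in the picture. A call takes as long as a camera call.
- find_in(target, camera): "box" ([left, top, width, height] in pixels, round what is visible of it).
- spot_point(target, camera): "uv" ([column, row] in pixels: a listed point, or the origin of a listed thing).
The state is a dict: "clock": time; "qpos": joint angles; "joint_vel": joint speeds; "joint_torque": joint torques, N m; "position": TCP position; "ee_rot": TCP orientation; "force": force on the tool from outside, world axes, zero at the start; "moment": the same for the moment, N m; "opening": finger opening in m; "finger_force": force on a finger pad.
Only numpy, scipy, OpenCV 4.12 (cv2) and the standard library are available. Lean on these libraries where they do the work, as an engineer would, in place of code of your own. Each camera call takes 0.05 s, during which the arm holds its last target. There are 200 camera calls.

### The job

The open tin of almonds has just been refilled and its two lids, the clear inner one held inside the steel outer one, lie tucked under the front edge of the tier board. Take the pair by the knob, slide it out flat along the table until it is quite clear of the board, put it on the open tin and press down until the inner lid is fully home in the mouth. Then lift the outer lid off by itself, leaving the inner lid sealed in the tin so that customers see the goods, and finish still holding the outer lid level over the tin, about 100 mm above it; disturb nothing else on the stall.

Things in the scene. Friction and masses are not known exactly. Their poses are not given: they have to be found in the camera images.
- outer_lid: polished steel outer lid, loose, 0.2 kg: round cap 120 mm wide, 33 mm high (inside 115 mm wide, 30 mm deep), round black knob on top. Origin: centre of the lower rim of its skirt; z up. At the start the rim stands flat on the table, the inner lid nested inside, 18 to 28 mm of its far side under the tier board
- lid_knob (a point): centre of the outer lid's knob, on the lid's axis, 50 mm above the skirt's lower rim. Its grip is a cylinder 30 mm wide, 18 mm high (41 to 59 mm above the rim) on a thinner neck; the lid's top is 33 mm above the rim. At the start the board's edge is 32 to 42 mm from the knob's axis: the fingers must close along the edge (the board's y), not one over the board
- inner_lid: clear plastic inner lid, loose, 60 g, hidden in the outer lid: plug 95 mm wide, 13 mm deep, foot tapered; above it a flange 107 x 4 mm, then a crown 80 mm wide, 10 mm high, held by a soft ring in the outer lid (3 to 5 N part them). Origin: centre of the plug's underside; z up; nested, 3 mm above the outer lid's lower rim. Fully home in the tin (flange on the rim) it is 77 mm above the tin's base
- tin: open steel tin of almonds, 107 mm wide, 90 mm high, wall 3.5 mm, fast on the table. Origin: centre of its underside; z up. Its mouth, 100 mm wide, has a white sealing ring 2 to 6 mm below the rim: pushing the inner lid's plug in takes 10 to 20 N, then a hard stop; pulling it out takes 8 N or more. With both lids fully down the outer lid's lower rim is 74 mm above the tin's base
- tin_mouth (a point): centre of the tin's mouth, at the height of its rim, 90 mm above the table
- tier: fixed wooden tier board 1000 mm long (its y), 280 mm deep (its x), 18 mm thick, underside 50 mm and top 68 mm above the table, carrying heaped bowls that begin 70 mm behind its front edge. Origin: on the table below the middle of the front edge; its x points under the board, away from the robot; the lids slide out along its -x
- shut_tin: bystander: a second tin of the same make, already closed with its lids (130 mm high, 120 mm wide over its lid, black knob on top); origin under its centre
- scoop: bystander: aluminium scoop lying on the table, 180 mm long, 50 mm wide; origin under the middle of its trough, handle towards its -x
- honey_jar: bystander: honey jar 68 mm wide, 85 mm high; origin under its centre
- taster_cup: bystander: white ceramic cup 72 mm wide, 50 mm high; origin under its centre
- price_card: bystander: dark blank card in a wooden foot, 96 mm wide, 88 mm high; origin under its centre
- water_bottle: bystander: clear bottle 62 mm wide, 190 mm high; origin under its centre
- wooden_spoon: bystander: wooden spoon 260 mm long lying on the table, handle towards its -x

How it is judged:
On the way, in this order (a step that is already met when the one before it is completed fails the run):
1. the nested lids have been slid out flat on the table, clear of the tier board (x of outer_lid in the frame of tier below -0.062 m and height (world z) of outer_lid below 0.016 m and distance between outer_lid and inner_lid below 0.008 m), for 0.05 s.
2. both lids are on the tin, the inner lid fully home in its mouth (z of inner_lid in the frame of tin between 0.0745 and 0.079 m and horizontal distance between inner_lid and tin_mouth below 0.005 m and angle between inner_lid's own z axis and vertical below 0.035 rad and z of outer_lid in the frame of tin below 0.079 m and horizontal distance between outer_lid and tin_mouth below 0.008 m), for 0.1 s.
At the end, for the whole second after the job is handed in: Inner lid home and still in the tin (seat within 2 mm, centre 5 mm, level 2 degrees), touched by nothing but the tin; fingers hold the outer lid still, within 11 degrees of level, within 50 mm of the tin's axis, its lower rim 50 to 190 mm above the tin's rim (z of inner_lid in the frame of tin between 0.0745 and 0.079 m and horizontal distance between inner_lid and tin_mouth below 0.005 m and angle between inner_lid's own z axis and vertical below 0.035 rad and z of outer_lid in the frame of tin between 0.14 and 0.28 m and horizontal distance between outer_lid and tin_mouth below 0.05 m and angle between outer_lid's own z axis and vertical below 0.2 rad and contact force between the fingers and outer_lid above 1 N and contact force between each of outer_lid, the fingers and inner_lid below 0.05 N and contact force between outer_lid and tin below 0.05 N and linear speed of each of outer_lid, inner_lid below 0.02 m/s); the arm keeps its last pose, push and grip.
It fails at once if the lids strike or lever the tier board hard (over 15 N) (contact force between outer_lid and tier above 15 N).
It fails at once if a bystander is shifted by more than 25 mm (distance of any of shut_tin, scoop, honey_jar, taster_cup, price_card, water_bottle, wooden_spoon from where it was at the start of the episode above 0.025 m).
It fails at once if a bystander is tipped over (angle between any of shut_tin, honey_jar, taster_cup, price_card, water_bottle's own z axis and vertical above 0.4 rad).
It also fails if it takes over 51 s, if anything falls off the work surface, if the arm or the gripper's body presses on something with over 40 N, if the wrist force passes 120 N, or if a joint passes its speed limit or range.

## Working session

There is one attempt and no reset: what is moved stays moved. The work goes in short steps, Python scripts to look and compute and a tool call to move; the robot and the scene stay as the last step left them, time stands still between calls to the robot, and variables do not carry over. Pictures are saved under pics/ and viewed, at most 12 in all, crops included, and the job is handed in when it is done.

Besides the shell and the picture viewer there is one more tool, called by a JSON object that holds its "api" and its "payload". step_arm: Moves the arm, as the interface text tells. Its arguments: {"type":"object","properties":{"series":{"type":"array","items":{"type":"object","properties":{"travel":{"type":"array","items":{"type":"number","minimum":-1,"maximum":1}},"angular":{"type":"array","items":{"type":"number","minimum":-1,"maximum":1}},"hand":{"type":"number"}}}},"force":{"type":"number"}},"required":["series"]}

```bash
mkdir -p pics
cat > h.py <<'E'
import numpy as np, cv2
from rig import r, vision, find_in, spot_point
from scipy.spatial.transform import Rotation as R
def ray(uv,cal):
    K=np.array([[cal['fx'],0,cal['cx']],[0,cal['fy'],cal['cy']],[0,0,1]]);d=np.array(cal['distortion'])
    p=cv2.undistortPoints(np.array([[uv]],float),K,d)[0,0]
    M=cv2.Rodrigues(np.array(cal['rvec'],float))[0];t=np.array(cal['tvec']).ravel()
    return -M.T@t, M.T@np.array([p[0],p[1],1])
def atz(uv,cal,z):
    o,d=ray(uv,cal);return o+d*(z-o[2])/d[2]
def proj(P,cal):
    K=np.array([[cal['fx'],0,cal['cx']],[0,cal['fy'],cal['cy']],[0,0,1]])
    return cv2.projectPoints(np.array(P,float).reshape(-1,3),np.array(cal['rvec'],float),np.array(cal['tvec'],float),K,np.array(cal['distortion']))[0][:,0]
def tri(rays):
    A=np.zeros((3,3));b=np.zeros(3)
    for o,d in rays:
        d=d/np.linalg.norm(d);Q=np.eye(3)-np.outer(d,d);A+=Q;b+=Q@o
    return np.linalg.solve(A,b)
E
python3 - <<'E'
from h import *
s=r.observe();print({k:np.round(v,3) for k,v in s.items()})
H=dict(lid_knob=.05,tin_mouth=.09,tier=0,shut_tin=0,scoop=0,honey_jar=0,taster_cup=0,price_card=0,water_bottle=0,wooden_spoon=0)
for c in ("scene","side"):
    im=vision.snapshot(c);cv2.imwrite(f'pics/{c}0.png',im);cal=vision.get_calibration(c)
    print(c,np.round(ray([320,200],cal)[0],2))
    for n,z in H.items():
        for x in spot_point(n,c)[:2]: print(n,round(x['conf'],2),np.round(x['uv'],1),np.round(atz(x['uv'],cal,z),3))
E
```

```text
{'clock': np.float64(0.0), 'qpos': array([-1.203,  0.124,  1.652,  0.   ,  1.367, -0.083]), 'joint_vel': array([-0.001, -0.   ,  0.   ,  0.   , -0.   ,  0.001]), 'joint_torque': array([ 1.0000e-03, -4.2360e+01, -3.6546e+01,  0.0000e+00,  7.0000e-03,
       -0.0000e+00]), 'position': array([ 0.283, -0.584,  0.23 ]), 'ee_rot': array([ 0.975,  0.223, -0.   , -0.001]), 'force': array([-0.103,  0.922,  0.195]), 'moment': array([0.062, 0.006, 0.038]), 'finger_force': np.float64(0.0), 'opening': np.float64(0.085)}
scene [0.99 0.48 1.28]
lid_knob 0.96 [276.6 226.2] [ 0.62  -0.058  0.05 ]
tin_mouth 0.68 [256.8 145.5] [ 0.472 -0.283  0.09 ]
tier 0.56 [272.4 247.1] [ 0.662 -0.041  0.   ]
shut_tin 0.56 [391.6 260.4] [0.466 0.247 0.   ]
scoop 0.76 [346.3 198.9] [0.395 0.017 0.   ]
honey_jar 0.68 [349.7 276.3] [0.582 0.188 0.   ]
taster_cup 0.74 [228.  198.2] [ 0.635 -0.263 -0.   ]
taster_cup 0.27 [390.5 260.4] [0.468 0.245 0.   ]
price_card 0.65 [425.3 319.6] [0.544 0.423 0.   ]
water_bottle 0.57 [210.  149.1] [ 0.545 -0.449  0.   ]
wooden_spoon 0.58 [279.4 110.3] [ 0.274 -0.39   0.   ]
side [-0.13  0.7   0.74]
lid_knob 0.86 [300.9 171. ] [ 0.639 -0.071  0.05 ]
tin_mouth 0.78 [388.9 153.4] [ 0.458 -0.287  0.09 ]
tier 0.67 [286.6 186.5] [ 0.665 -0.03   0.   ]
shut_tin 0.67 [299.6 187.3] [ 0.63  -0.054  0.   ]
shut_tin 0.64 [258.3 267.8] [0.462 0.267 0.   ]
scoop 0.67 [338.4 231.4] [0.402 0.027 0.   ]
honey_jar 0.89 [255.6 232.9] [0.568 0.184 0.   ]
taster_cup 0.78 [340.6 163.3] [ 0.626 -0.253  0.   ]
price_card 0.71 [189.9 283.8] [0.545 0.414 0.   ]
price_card 0.37 [260.  264.2] [0.469 0.256 0.   ]
water_bottle 0.69 [391.7 149. ] [ 0.55  -0.456  0.   ]
```

View pics/scene0.png

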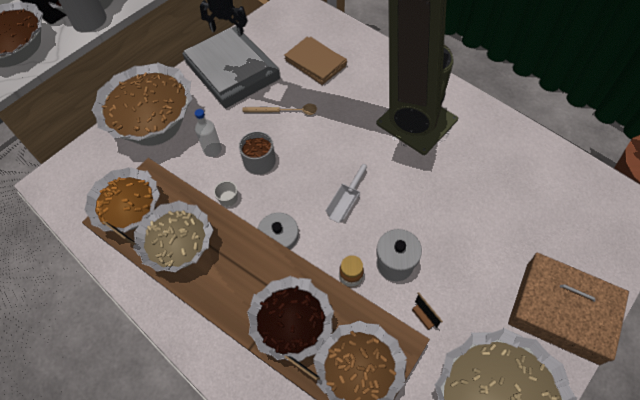

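View pics/side0.png

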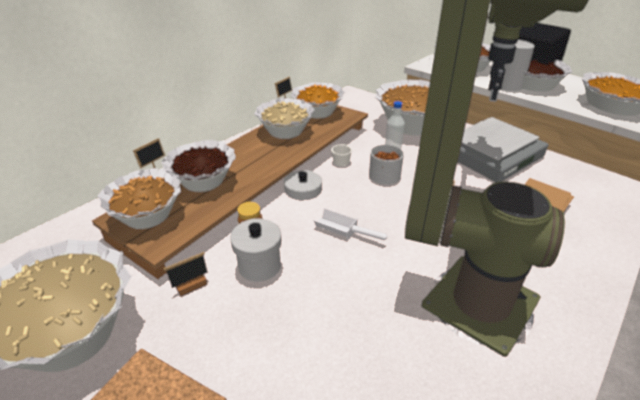

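The scene view shows the lid knob near (277,227), the tin at (257,146) and the board's front edge running from about (150,160) to (428,340). The side view agrees, with the knob at about (301,173) and the tin at (387,152).

Run:
```python
from h import *
cs,cd=vision.get_calibration("scene"),vision.get_calibration("side")
for n,a,b in (("knob",[276.6,226.2],[300.9,171]),("mouth",[256.8,145.5],[388.9,153.4])):
    print(n,np.round(tri([ray(a,cs),ray(b,cd)]),4))
p,q=atz([152,160],cs,.068),atz([428,340],cs,.068)
e=(q-p)/np.linalg.norm(q-p);print('edge',p,q,'yaw of y',np.arctan2(e[1],e[0]))
p2,q2=atz([368,113],cd,.068),atz([160,257],cd,.068);e2=(q2-p2)/np.linalg.norm(q2-p2);print(p2,q2,np.arctan2(e2[1],e2[0]))
k=np.array([.625,-.062,0]);nrm=np.array([e[1],-e[0],0]);print('knob->edge',(p-k)@nrm)
s=r.observe();M=R.from_quat(s['ee_rot']).as_matrix();print(M.round(3))
print('tool y yaw',np.arctan2(M[1,1],M[0,1]))
w=vision.get_calibration("wrist");o,d=ray([320,200],w);print('wristcam in tool',M.T@(o-s['position']),M.T@d, M.T@cv2.Rodrigues(np.array(w['rvec']))[0].T)
```

```text
knob [ 0.623  -0.0532  0.0641]
mouth [ 0.4652 -0.2929  0.0816]
edge [ 0.71707455 -0.50802685  0.068     ] [0.60553512 0.46191635 0.068     ] yaw of y 1.6852892405334843
[ 0.71584871 -0.52803319  0.068     ] [0.6069516  0.44106721 0.068     ] 1.6826961990452156
knob->edge 0.040516301498841965
[[ 0.9    0.436  0.   ]
 [ 0.436 -0.9   -0.   ]
 [-0.     0.    -1.   ]]
tool y yaw -1.1200338140264616
wristcam in tool [ 0.06473591 -0.00191929 -0.14214078] [-0.25444541  0.01185301  0.96708066] [[-5.82295029e-04 -9.66121487e-01 -2.58087064e-01]
 [ 9.99998874e-01 -9.19563665e-04  1.18609526e-03]
 [-1.38323960e-03 -2.58086083e-01  9.66120935e-01]]
```

{"api": "step_arm", "payload": {"series": [{"travel": [0, 0, -0.6], "angular": [0, 0, 0.108], "hand": 1}, {"travel": [0, 0, -0.6], "angular": [0, 0, 0.107], "hand": 1}, {"travel": [0.8, -0.97, 0], "angular": [0, 0, 0], "hand": 1}, {"travel": [0.8, -0.97, 0], "angular": [0, 0, 0], "hand": 1}, {"travel": [0.8, -0.97, 0], "angular": [0, 0, 0], "hand": 1}, {"travel": [0.8, -0.97, 0], "angular": [0, 0, 0], "hand": 1}, {"travel": [0.8, -0.97, 0], "angular": [0, 0, 0], "hand": 1}, {"travel": [0.8, -0.97, 0], "angular": [0, 0, 0], "hand": 1}, {"travel": [0.8, -0.97, 0], "angular": [0, 0, 0], "hand": 1}, {"travel": [0.8, -0.97, 0], "angular": [0, 0, 0], "hand": 1}, {"travel": [0.8, -0.97, 0], "angular": [0, 0, 0], "hand": 1}, {"travel": [0, 0, 0], "angular": [0, 0, 0], "hand": 1}]}}

```text
clock: 2.6
position: [0.4382, -0.3466, 0.2615]
ee_rot: [0.998, 0.058, 0.0, 0.0]
force: [-0.9, 0.2, 0.4]
opening: 0.0852
finger_force: 0.0
```

```bash
cat > look.py <<'E'
from h import *
import sys
s=r.observe();cal=vision.get_calibration("wrist");im=vision.snapshot("wrist");cv2.imwrite(sys.argv[1],im)
print(np.round(s['position'],4))
for a in sys.argv[2:]:
    n,z=a.split(':');z=float(z)
    for x in spot_point(n,"wrist")[:2]: print(n,round(x['conf'],2),np.round(x['uv'],1),np.round(atz(x['uv'],cal,z),4))
    for x in find_in(n,"wrist")[:2]:
        b=x['box'];print(' box',round(x['conf'],2),np.round(b,1))
E
python3 look.py pics/w1.png tin_mouth:.09 lid_knob:.05
```

```text
[ 0.4382 -0.3466  0.2615]
tin_mouth 0.72 [263.8 147. ] [ 0.469  -0.2878  0.09  ]
 box 0.85 [211.7  93.7 108.1 107.5]
 box 0.87 [ 25.9   2.2 115.7  47.3]
```

View pics/w1.png

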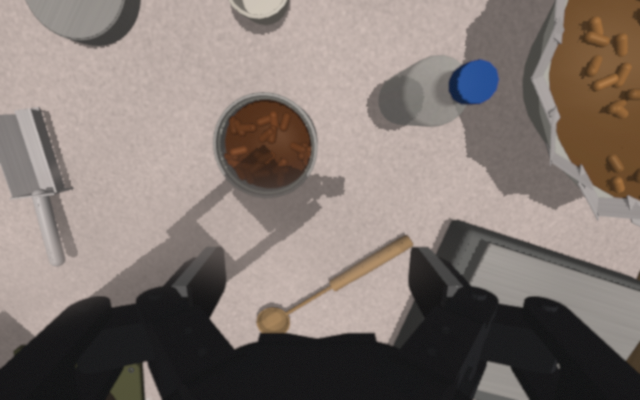

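{"api": "step_arm", "payload": {"series": [{"travel": [0.8, -0.97, 0], "angular": [0, 0, 0], "hand": 1}, {"travel": [0.8, -0.97, 0], "angular": [0, 0, 0], "hand": 1}, {"travel": [0.8, -0.97, 0], "angular": [0, 0, 0], "hand": 1}, {"travel": [0.8, -0.97, 0], "angular": [0, 0, 0], "hand": 1}, {"travel": [0.8, -0.97, 0], "angular": [0, 0, 0], "hand": 1}, {"travel": [0.8, -0.97, 0], "angular": [0, 0, 0], "hand": 1}, {"travel": [0.8, -0.97, 0], "angular": [0, 0, 0], "hand": 1}, {"travel": [0.8, -0.97, 0], "angular": [0, 0, 0], "hand": 1}, {"travel": [0.8, -0.97, 0], "angular": [0, 0, 0], "hand": 1}, {"travel": [0.8, -0.97, 0], "angular": [0, 0, 0], "hand": 1}, {"travel": [0.8, -0.97, 0], "angular": [0, 0, 0], "hand": 1}, {"travel": [0, 0, 0], "angular": [0, 0, 0], "hand": 1}]}}

```text
clock: 4.35
position: [0.6265, -0.0575, 0.261]
ee_rot: [0.998, 0.057, -0.0, -0.0]
force: [-0.2, -0.0, 0.6]
opening: 0.0854
finger_force: 0.0
```

```bash
python3 look.py pics/w2.png lid_knob:.05 outer_lid:0 tier:0
```

```text
[ 0.6265 -0.0575  0.261 ]
lid_knob 0.74 [312.9 182.8] [ 0.6181 -0.0527  0.05  ]
lid_knob 0.64 [129.8 184.3] [0.5919 0.1632 0.05  ]
 box 0.97 [266.2 149.6  98.5  80.3]
 box 0.61 [267.6 147.4  95.2  78.6]
tier 0.7 [571.4 257.4] [ 0.5406 -0.442   0.    ]
tier 0.66 [300.7 146.6] [ 0.6538 -0.0322  0.    ]
 box 0.94 [  2.6   2.6 636.4 149.3]
```

View pics/w2.png

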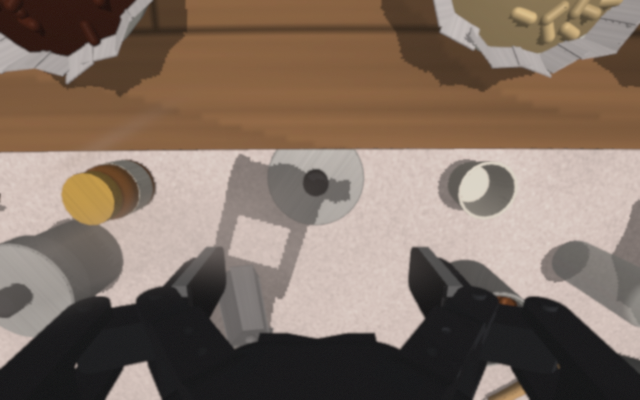

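Picture w1 shows the tin's mouth as a circle centred near (266,143). In w2 the knob is at (315,182), the lid spans columns 267–364, and the board edge lies level at row 150, so the tool is aligned with the board.

Run:
```python
from h import *
im=cv2.imread('pics/w2.png');g=im.max(2)
m=((g<45)*255).astype(np.uint8);m[:150]=0;m[225:]=0;m[:,:290]=0;m[:,335:]=0
n,l,st,ce=cv2.connectedComponentsWithStats(m);i=1+np.argmax(st[1:,4]);print('knob',st[i],ce[i])
cal=vision.get_calibration("wrist")
for z in (.05,.059):print(atz(ce[i],cal,z).round(4))
# project model circles: lid top edge, check
K=atz(ce[i],cal,.056)
a=np.linspace(0,2*np.pi,12,endpoint=False)
P=proj(np.c_[K[0]+.06*np.cos(a),K[1]+.06*np.sin(a),np.full(12,.033)],cal);print('lid box pred',P.min(0).round(1),P.max(0).round(1))
print('edge',[atz([u,150.5],cal,.068).round(4) for u in(50,600)])
# tin in w1
o=np.array([.4382,-.3466,.2615])-np.array([.6265,-.0575,.261])
g=cv2.cvtColor(cv2.imread('pics/w1.png'),cv2.COLOR_BGR2HSV)
m=((g[...,0]<15)&(g[...,1]>110)).astype(np.uint8)*255;m[:80]=0;m[210:]=0;m[:,:200]=0;m[:,330:]=0
m=cv2.morphologyEx(m,cv2.MORPH_OPEN,np.ones((5,5)))
c=max(cv2.findContours(m,0,1)[0],key=len);print('almonds',cv2.minEnclosingCircle(c),cv2.boundingRect(c))
for uv in ([266,143.5],cv2.minEnclosingCircle(c)[0]):
    print((atz(uv,cal,.09-o[2])+o).round(4))
for h,Rr in ((.09,.0535),(0.09,.05)):
    P=proj(np.c_[.4665-o[0]+Rr*np.cos(a),-.288-o[1]+Rr*np.sin(a),np.full(12,h-o[2])],cal);print('tin pred box',P.min(0).round(1),P.max(0).round(1))
cv2.imwrite('pics/crop.png',np.hstack([cv2.resize(cv2.imread('pics/w1.png')[85:210,205:330],None,fx=3,fy=3),cv2.resize(im[130:255,255:380],None,fx=3,fy=3)]))
```

```text
Traceback (most recent call last):
ValueError: attempt to get argmax of an empty sequence
```

Run:
```python
from h import *
im=cv2.imread('pics/w2.png')
cal=vision.get_calibration("wrist")
for z in (.05,.059):print(atz([315.5,182],cal,z).round(4))
K=atz([315.5,182],cal,.056)
a=np.linspace(0,2*np.pi,36,endpoint=False)
P=proj(np.c_[K[0]+.06*np.cos(a),K[1]+.06*np.sin(a),np.full(36,.033)],cal);print('lid box pred',P.min(0).round(1),P.max(0).round(1))
print('edge',[atz([u,150.5],cal,.068).round(4) for u in(50,600)])
o=np.array([.4382,-.3466,.2615])-np.array([.6265,-.0575,.261])
print((atz([266,143.5],cal,.09-o[2])+o).round(4))
for h,Rr in ((.09,.0535),(0.09,.05)):
    P=proj(np.c_[.4665-o[0]+Rr*np.cos(a),-.288-o[1]+Rr*np.sin(a),np.full(36,h-o[2])],cal);print('tin pred box',P.min(0).round(1),P.max(0).round(1))
cv2.imwrite('pics/crop.png',np.hstack([cv2.resize(cv2.imread('pics/w1.png')[85:210,205:330],None,fx=3,fy=3),cv2.resize(im[130:255,255:380],None,fx=3,fy=3)]))
```

```text
[ 0.6185 -0.0571  0.05  ]
[ 0.6203 -0.0569  0.059 ]
lid box pred [266.8 128.3] [364.4 224.5]
edge [array([0.6253, 0.2399, 0.068 ]), array([ 0.6933, -0.3681,  0.068 ])]
[ 0.472  -0.2913  0.09  ]
tin pred box [209.8  93.3] [315.  199.4]
tin pred box [213.3  97.1] [311.5 196.2]
```

View pics/crop.png

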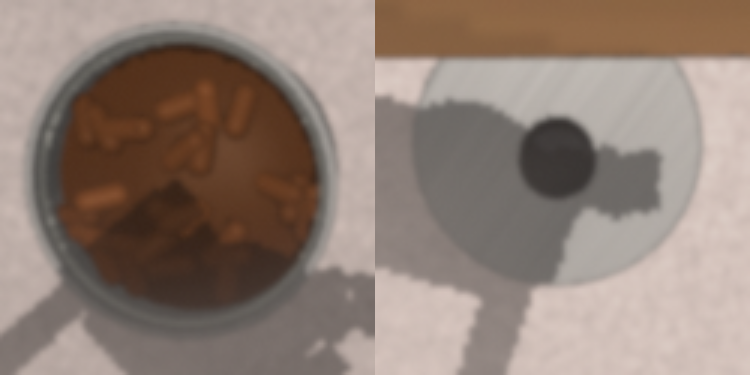

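The crop shows the tin rim centred at about (264.5,143.3) and the knob at (315.7,182.7). The lid outline matches the model to within 1 px.

{"api": "step_arm", "payload": {"series": [{"travel": [-0.28, -0.05, 1], "angular": [0, 0, 0], "hand": 1}, {"travel": [0, 0, 1], "angular": [0, 0, 0], "hand": 1}, {"travel": [0, 0, 1], "angular": [0, 0, 0], "hand": 1}, {"travel": [0, 0, 1], "angular": [0, 0, 0], "hand": 1}, {"travel": [0, 0, 1], "angular": [0, 0, 0], "hand": 1}, {"travel": [0, 0, 0], "angular": [0, 0, 0], "hand": 1}]}}

```text
clock: 5.45
position: [0.6169, -0.0577, 0.1338]
ee_rot: [0.998, 0.056, -0.002, -0.001]
force: [-0.1, -0.2, 0.8]
opening: 0.0854
finger_force: 0.0
```

```bash
python3 look.py pics/w3.png lid_knob:.05 | head -3
python3 - <<'E'
from h import *
im=cv2.imread('pics/w3.png');cv2.imwrite('pics/w3c.png',im[60:,150:490])
E
```

```text
[ 0.6169 -0.0577  0.1338]
lid_knob 0.68 [316.4 186.7] [ 0.6314 -0.0543  0.05  ]
lid_knob 0.61 [317. 203.] [ 0.6187 -0.0562  0.05  ]
```

View pics/w3c.png

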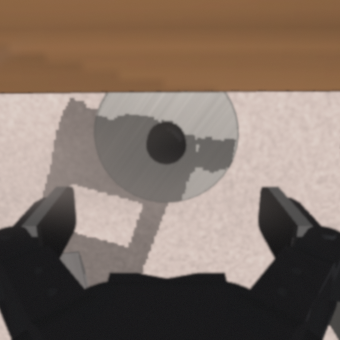

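The crop shows the knob at full-image (316,203), centred on the lid. That agrees with the earlier estimate to about 1 mm.

{"api": "step_arm", "payload": {"series": [{"travel": [0.1, -0.02, 1], "angular": [0, 0, 0], "hand": 1}, {"travel": [0, 0, 1], "angular": [0, 0, 0], "hand": 1}, {"travel": [0, 0, 1], "angular": [0, 0, 0], "hand": 1}, {"travel": [0, 0, 0.7], "angular": [0, 0, 0], "hand": 1}, {"travel": [0, 0, 0.2], "angular": [0, 0, 0], "hand": 1}, {"travel": [0, 0, 0], "angular": [0, 0, 0], "hand": 1}], "force": 60}}

```text
clock: 6.35
position: [0.6217, -0.0569, 0.0395]
ee_rot: [0.998, 0.056, 0.0, 0.0]
force: [0.1, 0.2, 0.3]
opening: 0.085
finger_force: 0.0
```

{"api": "step_arm", "payload": {"series": [{"travel": [-0.06, 0, 0.16], "angular": [0, 0, 0], "hand": 1}, {"travel": [0, 0, 0], "angular": [0, 0, 0], "hand": 1}, {"travel": [0, 0, 0], "angular": [0, 0, 0], "hand": -1}, {"travel": [0, 0, 0], "angular": [0, 0, 0], "hand": -1}, {"travel": [0, 0, 0], "angular": [0, 0, 0], "hand": -1}, {"travel": [0, 0, 0], "angular": [0, 0, 0], "hand": -1}, {"travel": [0, 0, 0], "angular": [0, 0, 0], "hand": -1}, {"travel": [0, 0, 0], "angular": [0, 0, 0], "hand": -1}]}}

```text
clock: 7.35
position: [0.6201, -0.0569, 0.0352]
ee_rot: [0.998, 0.056, 0.0, -0.0]
force: [-0.4, 1.3, 2.0]
opening: 0.0275
finger_force: 59.5
```

{"api": "step_arm", "payload": {"series": [{"travel": [-0.2, 0, 0], "angular": [0, 0, 0], "hand": -1}, {"travel": [-0.4, 0, 0], "angular": [0, 0, 0], "hand": -1}, {"travel": [-0.4, 0, 0], "angular": [0, 0, 0], "hand": -1}, {"travel": [-0.4, 0, 0], "angular": [0, 0, 0], "hand": -1}, {"travel": [-0.4, 0, 0], "angular": [0, 0, 0], "hand": -1}, {"travel": [-0.4, 0, 0], "angular": [0, 0, 0], "hand": -1}, {"travel": [-0.2, 0, 0], "angular": [0, 0, 0], "hand": -1}, {"travel": [0, 0, 0], "angular": [0, 0, 0], "hand": -1}, {"travel": [0, 0, 0], "angular": [0, 0, 0], "hand": -1}]}}

```text
clock: 8.48
position: [0.5595, -0.0639, 0.0352]
ee_rot: [0.998, 0.057, -0.001, 0.0]
force: [-1.1, -0.0, 7.1]
opening: 0.0282
finger_force: 60.1
```

Run:
```python
from h import *
for c in("scene","side"):
    im=vision.snapshot(c);cal=vision.get_calibration(c)
    for x in spot_point("lid_knob",c)[:2]: print(c,x,atz(x['uv'],cal,.05).round(3))
vision.snapshot("wrist");cv2.imwrite('pics/w4.png',vision.snapshot("wrist"))
s=r.observe();print(s['position'],s['force'],s['opening'])
```

```text
scene {'uv': [285.3, 212.0], 'conf': 0.94} [ 0.569 -0.071  0.05 ]
side {'uv': [319.4, 180.9], 'conf': 0.66} [ 0.558 -0.068  0.05 ]
[ 0.55951332 -0.0638668   0.0352153 ] [-1.31445001 -0.06305828  8.55354344] 0.02801252269688101
```

View pics/w4.png

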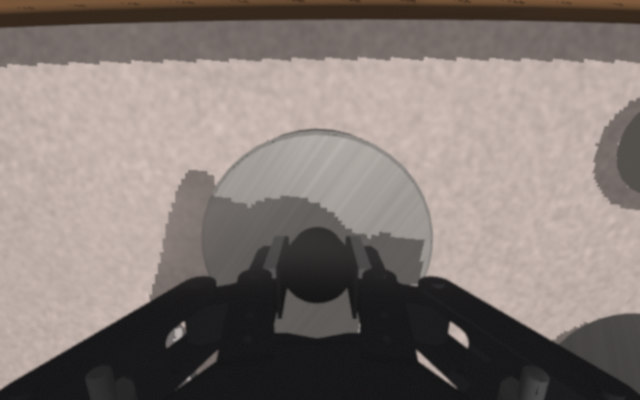

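The picture shows the lid gripped by its knob, with the lid spanning columns 202–432 and its top at row 129. It is well clear of the board, whose edge is at row 20.

{"api": "step_arm", "payload": {"series": [{"travel": [0, 0, -0.4], "angular": [0, 0, 0], "hand": -1}, {"travel": [0, 0, -0.8], "angular": [0, 0, 0], "hand": -1}, {"travel": [0, 0, -1], "angular": [0, 0, 0], "hand": -1}, {"travel": [0, 0, -1], "angular": [0, 0, 0], "hand": -1}, {"travel": [0, 0, -1], "angular": [0, 0, 0], "hand": -1}, {"travel": [-0.76, 0.46, -0.8], "angular": [0, 0, 0], "hand": -1}, {"travel": [-0.76, 0.46, 0], "angular": [0, 0, 0], "hand": -1}, {"travel": [-0.76, 0.46, 0], "angular": [0, 0, 0], "hand": -1}, {"travel": [-0.76, 0.46, 0], "angular": [0, 0, 0], "hand": -1}, {"travel": [-0.76, 0.46, 0], "angular": [0, 0, 0], "hand": -1}, {"travel": [-0.76, 0.46, 0], "angular": [0, 0, 0], "hand": -1}, {"travel": [0, 0, 0], "angular": [0, 0, 0], "hand": -1}]}}

```text
clock: 10.28
position: [0.4528, -0.1459, 0.1588]
ee_rot: [0.998, 0.055, -0.001, -0.0]
force: [0.7, 0.0, -2.6]
opening: 0.0282
finger_force: 59.8
```

```bash
python3 look.py pics/w5.png tin_mouth:.09 tin:0
```

```text
[ 0.4528 -0.1459  0.1588]
tin_mouth 0.87 [513.8 213.3] [ 0.467  -0.2875  0.09  ]
 box 0.58 [409.6 132.6 178.5 145.8]
 box 0.29 [201.6 131.5 233.6 208.9]
 box 0.76 [412.4 132.  171.6 141.8]
 box 0.68 [435.3   0.  108.1  37.1]
```

View pics/w5.png

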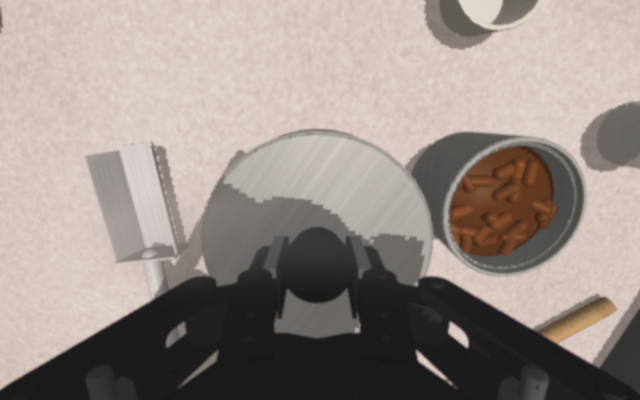

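Picture w5 shows both lids held (the force reads −2.6 N). The tin rim spans roughly columns 440–585 and rows 136–274, and the lid top edge is at row 129.

Run:
```python
from h import *
from scipy.optimize import least_squares
cal=vision.get_calibration("wrist");s=r.observe();p=np.array(s['position']);M=R.from_quat(s['ee_rot']).as_matrix()
a=np.linspace(0,2*np.pi,720,endpoint=False)
im=cv2.cvtColor(cv2.imread('pics/w5.png'),cv2.COLOR_BGR2GRAY).astype(np.float32);gb=cv2.GaussianBlur(im,(0,0),1)
def circ(c,Rr):return proj(np.c_[c[0]+Rr*np.cos(a),c[1]+Rr*np.sin(a),np.full(720,c[2])],cal)
def score(c,Rr,sel):
    A=circ(c,Rr+.0012)[sel];B=circ(c,Rr-.0012)[sel]
    f=lambda P:cv2.remap(gb,P[:,0].astype(np.float32)[None],P[:,1].astype(np.float32)[None],1)[0]
    return np.mean(f(A)-f(B))
def best(c0,Rr,u,v,z):
    P=circ(np.r_[c0,z],Rr);sel=u(P);out=[]
    for dx in np.arange(-.008,.0081,.0005):
        for dy in np.arange(-.008,.0081,.0005):
            out.append((abs(score(np.array([c0[0]+dx,c0[1]+dy,z]),Rr,sel)),c0[0]+dx,c0[1]+dy))
    out.sort(reverse=True);return out[0],np.round(circ(np.array([out[0][1],out[0][2],z]),Rr).min(0),1),np.round(circ(np.array([out[0][1],out[0][2],z]),Rr).max(0),1)
t=best(np.array([.469,-.289]),.0535,lambda P:(P[:,0]>500)|(P[:,1]>245),0,.09);print('tin',t)
# bright-to-outside lid edge; the lid top height ~ 0.033 + rim height
zr=p[2]-.0352
l=best(p[:2],.06,lambda P:P[:,1]<230,0,zr+.033);print('lid',l,'tcp',p)
for z in(0.085,.095):print(best(np.array([.469,-.289]),.0535,lambda P:(P[:,0]>500)|(P[:,1]>245),0,z)[0])
d=np.array([t[0][1]-l[0][1],t[0][2]-l[0][2],0]);print('move tool',M.T@d, 'via tcp',M.T@(np.array([t[0][1],t[0][2],p[2]])-p))
```

```text
tin ((np.float32(48.76373), np.float64(0.4725), np.float64(-0.284)), array([438.1, 133.8]), array([583.1, 275. ]))
lid ((np.float32(29.049652), np.float64(0.45534789936312375), np.float64(-0.1444369748316602)), array([200.8, 127.6]), array([436.8, 347.2])) tcp [ 0.4548479  -0.14493697  0.15969271]
(np.float32(45.76311), np.float64(0.469), np.float64(-0.2895))
(np.float32(38.1709), np.float64(0.474), np.float64(-0.28099999999999997))
move tool [ 1.23434619e-03  1.40607636e-01 -3.87076559e-05] via tcp [ 1.78776038e-03  1.40167486e-01 -3.86049238e-05]
```

{"api": "step_arm", "payload": {"series": [{"travel": [0.01, 0.6, 0], "angular": [0, 0, 0], "hand": -1}, {"travel": [0.01, 1, 0], "angular": [0, 0, 0], "hand": -1}, {"travel": [0.01, 1, 0], "angular": [0, 0, 0], "hand": -1}, {"travel": [0.01, 1, 0], "angular": [0, 0, 0], "hand": -1}, {"travel": [0, 1, 0], "angular": [0, 0, 0], "hand": -1}, {"travel": [0, 0.7, 0], "angular": [0, 0, 0], "hand": -1}, {"travel": [0, 0.34, 0], "angular": [0, 0, 0], "hand": -1}, {"travel": [0, 0, 0.6], "angular": [0, 0, 0], "hand": -1}, {"travel": [0, 0, 0.5], "angular": [0, 0, 0], "hand": -1}, {"travel": [0, 0, 0], "angular": [0, 0, 0], "hand": -1}]}}

```text
clock: 11.78
position: [0.4702, -0.2836, 0.1298]
ee_rot: [0.998, 0.057, -0.002, -0.002]
force: [0.3, -0.3, -2.7]
opening: 0.0279
finger_force: 59.7
```

Run:
```python
from h import *
out=[]
for c in("scene","side"):
    im=vision.snapshot(c);cal=vision.get_calibration(c)
    q=proj([.4695,-.287,.09],cal)[0].astype(int);w=im[q[1]-45:q[1]+45,q[0]-45:q[0]+45]
    out.append(cv2.resize(w,(400,400),interpolation=cv2.INTER_CUBIC))
cv2.imwrite('pics/over.png',np.hstack(out));P=[r.observe()['position']]
print(P,r.observe()['force'])
```

```text
[array([ 0.47134788, -0.28452064,  0.13180374])] [ 0.11440149  0.07090961 -2.27225156]
```

View pics/over.png

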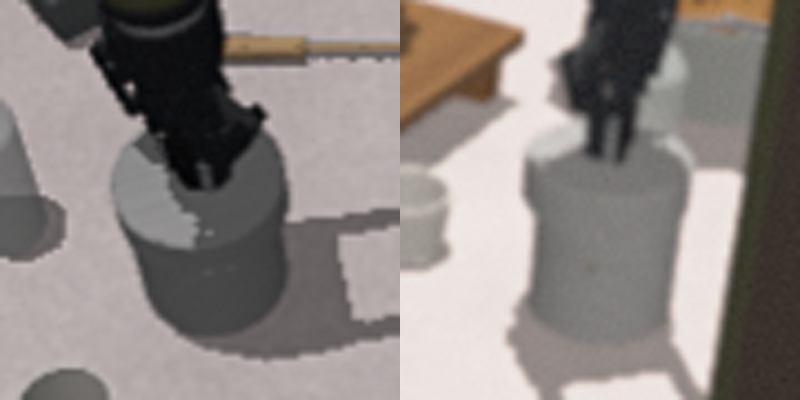

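The overview shows the lid over the tin, but in the side view it overhangs unevenly: the lid spans 524–692 and the tin body 531–671. I'll quantify that.

Run:
```python
from h import *
a=np.linspace(0,2*np.pi,360,endpoint=False)
def ring(c,Rr,z,cal):return proj(np.c_[c[0]+Rr*np.cos(a),c[1]+Rr*np.sin(a),np.full(360,z)],cal)
ref=[.4695,-.287]
zr=.095
for c in("side","scene"):
    cal=vision.get_calibration(c);q=proj([*ref,.09],cal)[0].astype(int);k=400/90
    tr=lambda P:(P-q+45)*k
    for nm,cc,Rr,zs in(("lid",(.4707,-.284),.06,(zr+.033,zr)),("tin",ref,.0535,(.06,.03,0.))):
        for z in zs:
            P=tr(ring(cc,Rr,z,cal));print(c,nm,z,'L/R',P[:,0].min().round(),P[:,0].max().round(),'T/B',P[:,1].min().round(),P[:,1].max().round())
    for d in((.005,0),(0,.005)):print('per 5mm',d,((proj([ref[0]+d[0],ref[1]+d[1],.09],cal)-proj([*ref,.09],cal))*k).round(1))
```

```text
side lid 0.128 L/R 120.0 291.0 T/B 116.0 198.0
side lid 0.095 L/R 117.0 286.0 T/B 156.0 240.0
side tin 0.06 L/R 126.0 274.0 T/B 200.0 276.0
side tin 0.03 L/R 124.0 270.0 T/B 234.0 312.0
side tin 0.0 L/R 121.0 265.0 T/B 268.0 347.0
per 5mm (0.005, 0) [[-5.8 -2.3]]
per 5mm (0, 0.005) [[-4.   2.6]]
scene lid 0.128 L/R 108.0 284.0 T/B 102.0 243.0
scene lid 0.095 L/R 116.0 289.0 T/B 132.0 271.0
scene tin 0.06 L/R 132.0 283.0 T/B 167.0 289.0
scene tin 0.03 L/R 139.0 287.0 T/B 192.0 313.0
scene tin 0.0 L/R 146.0 292.0 T/B 217.0 337.0
per 5mm (0.005, 0) [[-5.1  4.4]]
per 5mm (0, 0.005) [[5.  3.8]]
```

{"api": "step_arm", "payload": {"series": [{"travel": [-0.03, 0.08, 0], "angular": [0, 0, 0], "hand": -1}, {"travel": [0, 0, 0.16], "angular": [0, 0, 0], "hand": -1}, {"travel": [0, 0, 0.16], "angular": [0, 0, 0], "hand": -1}, {"travel": [0, 0, 0.1], "angular": [0, 0, 0], "hand": -1}, {"travel": [0, 0, 0], "angular": [0, 0, 0], "hand": -1}], "force": 90}}

```text
clock: 12.5
position: [0.4708, -0.287, 0.1214]
ee_rot: [0.998, 0.057, -0.0, -0.0]
force: [-0.1, -0.5, -3.1]
opening: 0.0273
finger_force: 88.7
```

{"api": "step_arm", "payload": {"series": [{"travel": [0, 0, 0.08], "angular": [0, 0, 0], "hand": -1}, {"travel": [0, 0, 0.08], "angular": [0, 0, 0], "hand": -1}, {"travel": [0, 0, 0], "angular": [0, 0, 0], "hand": -1}]}}

```text
clock: 12.88
position: [0.4712, -0.2877, 0.1185]
ee_rot: [0.998, 0.057, 0.0, 0.001]
force: [-1.4, -1.7, 0.8]
opening: 0.0275
finger_force: 89.6
```

{"api": "step_arm", "payload": {"series": [{"travel": [-0.03, 0.025, 0.08], "angular": [0, 0, 0], "hand": -1}, {"travel": [0, 0, 0.08], "angular": [0, 0, 0], "hand": -1}, {"travel": [0, 0, 0.08], "angular": [0, 0, 0], "hand": -1}, {"travel": [0, 0, 0], "angular": [0, 0, 0], "hand": -1}]}}

```text
clock: 13.38
position: [0.4705, -0.2886, 0.112]
ee_rot: [0.998, 0.056, 0.0, 0.001]
force: [-1.2, -3.0, 1.2]
opening: 0.0274
finger_force: 89.4
```

{"api": "step_arm", "payload": {"series": [{"travel": [0, 0.02, 0.08], "angular": [0, 0, 0], "hand": -1}, {"travel": [0, 0, 0.08], "angular": [0, 0, 0], "hand": -1}, {"travel": [0, 0, 0], "angular": [0, 0, 0], "hand": -1}]}}

```text
clock: 13.75
position: [0.4706, -0.2889, 0.1093]
ee_rot: [0.998, 0.057, -0.0, 0.0]
force: [-5.8, -1.7, 9.2]
opening: 0.0273
finger_force: 90.7
```

{"api": "step_arm", "payload": {"series": [{"travel": [-0.04, 0, 0.08], "angular": [0, 0, 0], "hand": -1}, {"travel": [0, 0, 0.08], "angular": [0, 0, 0], "hand": -1}, {"travel": [0, 0, 0], "angular": [0, 0, 0], "hand": -1}]}}

```text
clock: 14.12
position: [0.4706, -0.2889, 0.1092]
ee_rot: [0.998, 0.057, 0.001, 0.0]
force: [-11.0, 6.3, 26.5]
opening: 0.027
finger_force: 92.5
```

{"api": "step_arm", "payload": {"series": [{"travel": [-0.06, -0.04, 0.04], "angular": [0, 0, 0], "hand": -1}, {"travel": [0, 0, 0.02], "angular": [0, 0, 0], "hand": -1}, {"travel": [0, 0, 0], "angular": [0, 0, 0], "hand": -1}]}}

```text
clock: 14.5
position: [0.4706, -0.2889, 0.1092]
ee_rot: [0.998, 0.056, 0.003, 0.001]
force: [-8.7, 4.3, 28.6]
opening: 0.0273
finger_force: 92.3
```

{"api": "step_arm", "payload": {"series": [{"travel": [-0.05, -0.02, 0.06], "angular": [0, 0, 0], "hand": -1}, {"travel": [0, 0, 0.04], "angular": [0, 0, 0], "hand": -1}, {"travel": [0, 0, 0], "angular": [0, 0, 0], "hand": -1}]}}

```text
clock: 14.88
position: [0.4707, -0.289, 0.1091]
ee_rot: [0.998, 0.056, 0.004, 0.002]
force: [-9.5, 7.2, 37.0]
opening: 0.0275
finger_force: 93.3
```

Run:
```python
from h import *
s=r.observe();print(s['position'],s['force'],s['moment'])
out=[]
for c in("scene","side"):
    im=vision.snapshot(c);cal=vision.get_calibration(c)
    q=proj([.4695,-.287,.09],cal)[0].astype(int);w=im[q[1]-45:q[1]+45,q[0]-45:q[0]+45]
    out.append(cv2.resize(w,(400,400),interpolation=cv2.INTER_CUBIC))
cv2.imwrite('pics/over2.png',np.hstack(out))
```

```text
[ 0.47067476 -0.28897651  0.10913561] [-9.52366947  7.2118581  37.03882735] [1.59190233 1.54699005 0.01162334]
```

View pics/over2.png

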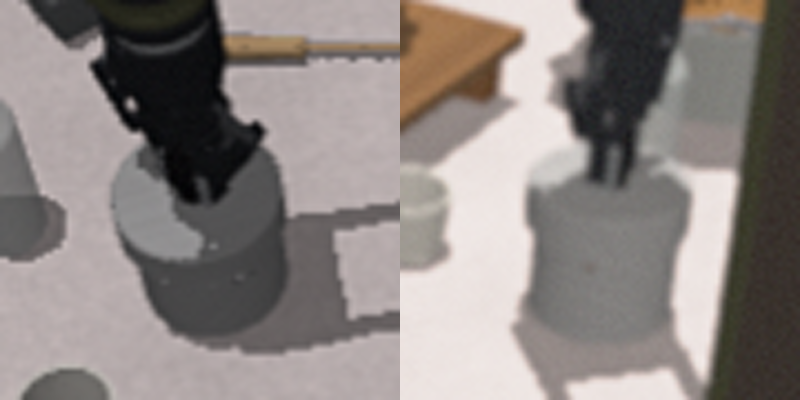

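The lid is seated low on the tin and level; the stop is hard at 37 N with the TCP at 0.109, as expected. Next I ease off and lift straight up.

{"api": "step_arm", "payload": {"series": [{"travel": [0.05, 0.02, -0.1], "angular": [0, 0, 0], "hand": -1}, {"travel": [0.04, 0.01, -0.06], "angular": [0, 0, 0], "hand": -1}, {"travel": [0, 0, 0], "angular": [0, 0, 0], "hand": -1}]}}

```text
clock: 15.35
position: [0.4706, -0.2889, 0.1092]
ee_rot: [0.998, 0.057, 0.002, 0.001]
force: [-8.9, 3.2, 24.9]
opening: 0.0273
finger_force: 91.9
```

{"api": "step_arm", "payload": {"series": [{"travel": [-0.03, 0, -0.08], "angular": [0, 0, 0], "hand": -1}, {"travel": [0, 0, -0.08], "angular": [0, 0, 0], "hand": -1}, {"travel": [0, 0, -0.06], "angular": [0, 0, 0], "hand": -1}, {"travel": [0, 0, 0], "angular": [0, 0, 0], "hand": -1}]}}

```text
clock: 15.85
position: [0.469, -0.2882, 0.1096]
ee_rot: [0.998, 0.057, 0.001, 0.0]
force: [4.3, -2.9, 1.1]
opening: 0.0274
finger_force: 89.5
```

{"api": "step_arm", "payload": {"series": [{"travel": [0.02, 0.01, -0.05], "angular": [0, 0, 0], "hand": -1}, {"travel": [0, 0, -0.05], "angular": [0, 0, 0], "hand": -1}, {"travel": [0, 0, -0.05], "angular": [0, 0, 0], "hand": -1}, {"travel": [0, 0, 0], "angular": [0, 0, 0], "hand": -1}]}}

```text
clock: 16.35
position: [0.4678, -0.2875, 0.1121]
ee_rot: [0.998, 0.056, -0.001, -0.001]
force: [2.6, -1.0, -4.6]
opening: 0.0273
finger_force: 89.1
```

{"api": "step_arm", "payload": {"series": [{"travel": [0.02, 0, -0.05], "angular": [0, 0, 0], "hand": -1}, {"travel": [0, 0, -0.05], "angular": [0, 0, 0], "hand": -1}, {"travel": [0, 0, -0.05], "angular": [0, 0, 0], "hand": -1}, {"travel": [0, 0, 0], "angular": [0, 0, 0], "hand": -1}]}}

```text
clock: 16.85
position: [0.4692, -0.2882, 0.1175]
ee_rot: [0.998, 0.057, 0.0, 0.0]
force: [1.0, 0.4, -0.5]
opening: 0.0272
finger_force: 89.2
```

{"api": "step_arm", "payload": {"series": [{"travel": [0, 0, -0.1], "angular": [0, 0, 0], "hand": -1}, {"travel": [0, 0, -0.2], "angular": [0, 0, 0], "hand": -1}, {"travel": [0, 0, -0.4], "angular": [0, 0, 0], "hand": -1}, {"travel": [0, 0, -0.8], "angular": [0, 0, 0], "hand": -1}, {"travel": [0, 0, -0.8], "angular": [0, 0, 0], "hand": -1}, {"travel": [0, 0, -0.8], "angular": [0, 0, 0], "hand": -1}, {"travel": [0, 0, -0.8], "angular": [0, 0, 0], "hand": -1}, {"travel": [0, 0, -0.5], "angular": [0, 0, 0], "hand": -1}, {"travel": [0, 0, 0], "angular": [0, 0, 0], "hand": -1}, {"travel": [0, 0, 0], "angular": [0, 0, 0], "hand": -1}, {"travel": [0, 0, 0], "angular": [0, 0, 0], "hand": -1}]}}

```text
clock: 18.23
position: [0.4686, -0.2877, 0.2255]
ee_rot: [0.998, 0.056, -0.001, -0.001]
force: [0.2, 0.2, -2.0]
opening: 0.027
finger_force: 89.2
```

Run:
```python
from h import *
out=[]
for c in("scene","side"):
    im=vision.snapshot(c);cal=vision.get_calibration(c)
    q=proj([.4695,-.287,.13],cal)[0].astype(int);w=im[q[1]-60:q[1]+60,q[0]-60:q[0]+60]
    out.append(cv2.resize(w,(400,400),interpolation=cv2.INTER_CUBIC))
    for n in("inner_lid",):print(c,spot_point(n,c)[:2],[atz(x['uv'],cal,.077).round(3) for x in spot_point(n,c)[:1]])
cv2.imwrite('pics/end.png',np.hstack(out))
s=r.observe();print(s['position'],s['force'],s['ee_rot'])
```

```text
scene [{'uv': [256.8, 147.3], 'conf': 0.88}] [array([ 0.471, -0.286,  0.077])]
side [{'uv': [385.6, 154.9], 'conf': 0.71}] [array([ 0.472, -0.292,  0.077])]
[ 0.46902735 -0.28800768  0.22658002] [ 0.04507359  0.65746169 -1.98715931] [ 9.98401361e-01  5.65214714e-02 -1.59002160e-04 -1.43408574e-04]
```

View pics/end.png

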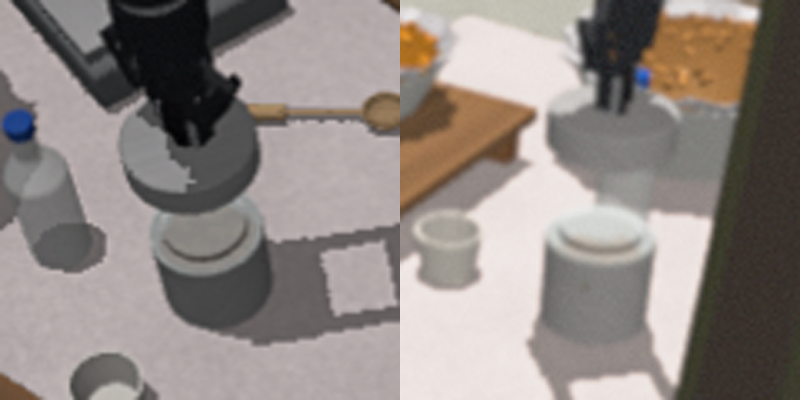

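The inner lid sits level in the tin, and the outer lid alone (2.0 N) is held level about 100 mm above it.

```bash
python3 -c "
from rig import r
print(r.close_job())"
```

```text
the job is handed in; nothing more can be done
None
```

I've handed the job in: the inner lid was pressed to a hard stop and stays in the tin, and the outer lid is held level about 100 mm above it; the hand-in returned no verdict.

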